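# Seat a pivot bracket on the checking fixture's locating pin and hold it down for gauging

## Robot

A 6-joint arm with a two-finger parallel gripper is mounted at the origin on a cart in front of the work surface, level with it; the furniture and walls round the work are solid. World frame = base frame: x ahead of the robot, y to its left, z up, the work surface at z = 0. Lengths are in m, angles in degrees, forces in N, time in s.
With the tool pointing down it reaches from about 0.325 to 0.775 m from the base axis. Payload 5.5 kg.
Tool frame: the origin (TCP) lies at the centre of the arm's flange, where the gripper is bolted on; the fingertips stand 182 mm ahead of it and the grasp point (between the pads) lies 163 mm ahead of it; z points along the fingers, y is the direction in which the jaws open and shut (so a half turn about z gives the same grasp; the last joint's range is limited). The gripper opens to 88 mm and grips with 3 to 60 N. Pads are 20 mm wide; open, the fingers measure 115 mm over their backs; the gripper's body (75 mm by 178 mm) begins 61 mm behind the grasp point.
Start: joints at [72.324, 5.22, 70.514, -0, 104.267, -3.249], TCP at [0.149, 0.581, 0.405] pointing down, gripper open.
Joint ranges: [-164.24, 164.24], [-49.07, 125.15], [9.68, 141.18], [-86.29, 266.29], [3.28, 154.24], [-151.56, 151.56]. Speed limits (degrees/s): [147.25, 147.25, 172.46, 180, 180, 180].

## Interface

Orientations are given as [roll, pitch, yaw] about the fixed x, y, z axes, in that order (R = Rz(yaw) Ry(pitch) Rx(roll)).
In Python, from station import r gives the robot as it stands. The module is installed in compiled form; this text tells all that it offers. Calls block until the motion is done:
- r.reach(position, orientation): joint-space move of the TCP to a pose.
- r.servo_line(position, rotation=None, speed=0.15): straight line of the TCP; rotation=None keeps the orientation; speed is the mean speed in m/s.
- r.move_joints(angles): joint-space move.
- r.let_go() and r.grab(squeeze=None): open the fingers fully, or close them until they stop; squeeze is the grip in N (None keeps the last).
- r.wait(seconds).
- r.inverse_kinematics(position, orientation): joint angles nearest the present ones, or None.
- r.sense(): the state.
- r.snapshot(name): name is "scene" or "top"; returns a dict with "frame" (384x512x3 uint8, red, green, blue), "fx", "fy", "cx", "cy" (pixels), "dist_coeffs" ([k1, k2, p1, p2, k3] as OpenCV has them; the pictures are not rectified), "R" (3x3) and "t" (3): a world point X has camera coordinates R X + t. Camera axes: x right, y down, z forward; pixel columns grow to the right and rows downward; lengths in m; the calibration is good to about 2 mm. A picture is of the moment at which its call begins. There is no depth.
A pose or a line that the arm cannot do raises r.IKError and nothing moves.
- r.hand_in(): hands the job in, once; it reports no verdict.
The state is a dict: "clock": time; "joints": joint angles; "joint_vel": joint speeds; "joint_torque": joint torques, N m; "tcp_pos": TCP position; "orientation": TCP orientation; "contact_force": force on the tool from outside, world axes, zero at the start; "torque": the same for the moment, N m; "opening": finger opening in m.
Only numpy, scipy, OpenCV 4.12 (cv2) and the standard library are available. Lean on these libraries where they do the work, as an engineer would, in place of code of your own. Each camera call takes 0.05 s, during which the arm holds its last target. There are 200 camera calls.

## Task

Pick up the gold-coloured pivot bracket by its lug, lower it between the fixture's guide rails in front of the bridge and slide its flat end in under the bridge, without knocking the bridge, until the blind hole under the lug drops onto the hidden spring-loaded locating pin. Press the bracket down against the spring until it lies flat on the rest strips, and finish while still gripping and pressing it there, so that I can put the plug gauge through the bush. Leave the plug gauge, micrometer and setting block where they lie.

Things in the scene. Friction and masses are not known exactly. Their poses are not given: they have to be found in the camera images.
- bracket: Gold-coloured aluminium pivot bracket, 0.3 kg, standing on its plate: 110 (x) x 60 (y) x 12 mm, corners rounded 8 mm. Origin: centre of the underside, z up. Upright lug 14 mm thick (y -7 to 7), 36 mm long (x -40 to -4), round eye on top (bore along y, 53 mm up; top 71 mm up). The flat +x end goes under the bridge.
- dowel_hole (a point): Mouth of the blind dowel hole in the bracket's underside, 12 mm diameter, 8 mm deep, straight under the middle of the lug (bracket frame -22, 0, 0 mm); axes as the bracket's.
- gauged_hole (a point): Lower mouth of the gauged through hole of 12 mm diameter in the bracket's flat end (bracket frame 36, 0, 0 mm).
- lug_grip (a point): Point in the middle of the lug where it is best gripped, fingers closing along the bracket's y across the 14 mm (bracket frame -22, 0, 40 mm).
- fixture: Checking fixture, fixed; dark steel base, x -82 to 100, y -62 to 62 mm, top at z 16 mm. Origin: on the locating pin's axis at table height; z up; the bracket slides in along +x, the -x end is open. Two guide rails along x (x -70 to 88 mm), inner faces at y = -32 and 32 mm, upright to z 36 mm, then flared outward at 45 degrees to z 41 mm.
- rest_plane (a point): Point on the pin's axis level with the tops of the two rest strips (fixture frame 0, 0, 19 mm), on which the bracket's plate finally lies; axes as the fixture's. Strips: x -33 to 77 mm, 15 to 27 mm either side of the middle.
- pin_tip (a point): Tip of the locating pin, at rest 9 mm above the rest strips (28 mm above the table). Nose 10 mm diameter, 5 mm tall, upper half conical to 4.4 mm; below it a shoulder of 18 mm diameter that at rest stands 4 mm above the rest strips.
- locating_pin (a joint): How far the pin is pushed down, m: 0 at rest (up), 0.004 when its shoulder is level with the rest strips, stop at 0.006. Spring 6 N at 0, 10 N at 0.004: it carries the bracket's weight and lifts it again when let go.
- bridge: Dark steel bridge over the fixture's rails, same frame and origin as the fixture: x 40 to 76 mm, y -52 to 52 mm, underside at z 49 mm (30 mm above the rest strips), top at z 61 mm, bush flange to 66 mm. Fixed.
- bush (a point): Lower end of the steel gauge bush (12 mm bore) in the bridge, fixture frame 58, 0, 49 mm; the bracket's gauged hole is straight below it when the bracket is seated.
- plug_gauge: Bystander: plug gauge lying on the table, 96 mm long (y), 14 mm thick; origin at its underside centre.
- micrometer: Bystander: micrometer lying flat, 61 x 138 x 16 mm; origin at its underside centre.
- setting_block: Bystander: steel setting block 25 x 75 x 50 mm; origin at its underside centre.
Mind the look-alikes: they are no part of the job. Of the things shaped like the bracket, the gold one is meant.

How it is judged (in metres and radians):
On the way, in this order (a step that is already met when the one before it is completed fails the run):
1. the bracket's flat end has gone in under the bridge, between the guides and low, with its dowel hole still more than 5 mm short of the pin (x of gauged_hole in the frame of rest_plane above 0.028 m and x of dowel_hole in the frame of rest_plane below -0.005 m and y of gauged_hole in the frame of rest_plane between -0.006 and 0.006 m and z of gauged_hole in the frame of rest_plane between -0.002 and 0.02 m).
2. the bracket is on the pin and pressed flat onto the rest strips for 0.3 s (horizontal distance between dowel_hole and rest_plane below 0.0025 m and z of dowel_hole in the frame of rest_plane below 0.0013 m and angle between the z axis of bracket and the z axis of fixture, either way round below 0.025 rad and value of joint locating_pin above 0.003 m), for 0.3 s.
At the end, for the whole second after the job is handed in: Bracket on the pin (dowel hole within 2.5 mm of its axis, gauged hole within 3.5 mm of the bush axis), within 1.3 mm of the rest strips, level to 0.025 rad, pin down over 3 mm, bracket still, fingers on it with over 3 N, under 1 N between it and the bridge (all of step 2 and horizontal distance between gauged_hole and bush below 0.0035 m and contact force between the fingers and bracket above 3 N and contact force between bracket and bridge below 1 N and linear speed of bracket below 0.01 m/s); the arm keeps its last pose, push and grip.
It fails at once if the bridge is knocked (over 20 N) (contact force between bridge and anything else above 20 N).
It fails at once if the plug gauge is moved by more than 20 mm (distance of plug_gauge from where it was at the start of the episode above 0.02 m).
It fails at once if the micrometer is moved by more than 20 mm (distance of micrometer from where it was at the start of the episode above 0.02 m).
It fails at once if the setting block is moved by more than 20 mm (distance of setting_block from where it was at the start of the episode above 0.02 m).
It also fails if it takes over 40 s, if anything falls off the work surface, if the arm or the gripper's body presses on something with over 40 N, if the wrist force passes 120 N, or if a joint passes its speed limit or range.

## Working session

There is one attempt and no reset: what is moved stays moved. The work goes in short steps, each a Python script; the robot and the scene stay as the last script left them, time stands still between calls to the robot, and variables do not carry over. Pictures are saved under pics/ and viewed, about 8 in all and at most 12, crops included, and the job is handed in when it is done.

```bash
mkdir -p pics; python3 - <<'E'
from station import r
import cv2,numpy as np,pickle
d={}
for n in("scene","top"):
    s=r.snapshot(n);d[n]=s
    cv2.imwrite(f"pics/{n}0.png",s["frame"][:,:,::-1])
    R=np.array(s["R"]);print(n,s["fx"],s["cx"],s["cy"],s["dist_coeffs"],"cam",-R.T@np.array(s["t"]),"fwd",R[2])
pickle.dump(d,open("s0.pkl","wb"));print(r.sense())
E
```

```text
scene 361.3170139768837 252.83655579910175 185.20388420087 [-0.04428385  0.          0.          0.          0.        ] cam [0.38485949 0.53251399 0.71720291] fwd [ 0.27130771 -0.57895629 -0.76889644]
top 465.1744129953278 253.02700134350778 189.63849084277612 [-0.13085253  0.          0.          0.          0.        ] cam [0.37188994 0.0383231  1.33576067] fwd [ 0.19933371 -0.01269877 -0.97984938]
{'clock': 0.1, 'joints': array([ 7.23236276e+01,  5.25950398e+00,  7.05734244e+01,  3.73154576e-04,
        1.04264953e+02, -3.24853460e+00]), 'joint_vel': array([-0.0333066 , -0.19895691, -0.20818136,  0.04579226, -0.00268098,
        0.03145247]), 'joint_torque': array([ 1.52404391e-03, -4.47859025e+01, -4.07570422e+01,  6.99349609e-02,
        2.85068474e-02, -1.60060858e-04]), 'tcp_pos': array([0.14951487, 0.58113801, 0.40362759]), 'orientation': array([-1.79902296e+02, -5.90791553e-03,  1.65572249e+02]), 'contact_force': array([-0.13674756, -0.58151144,  0.2816595 ]), 'torque': array([-0.02003469,  0.03868273, -0.00674824]), 'opening': 0.08773536187376518}
```

View pics/top0.png

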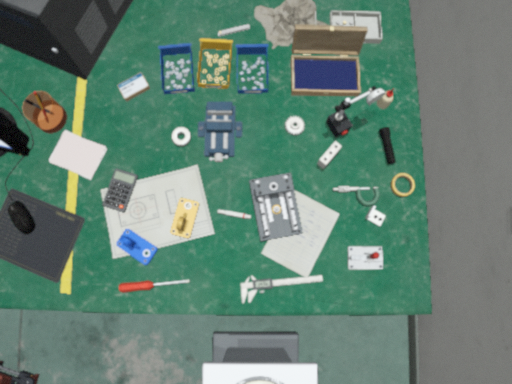

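View pics/scene0.png

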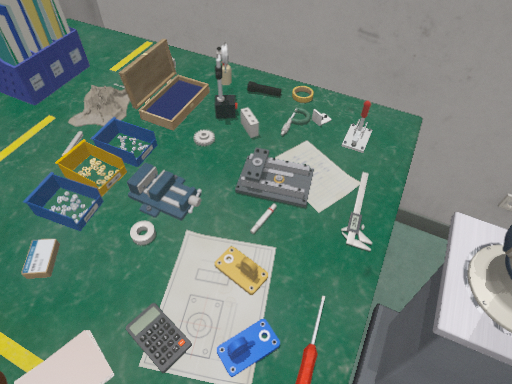

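The top view shows the gold bracket at about (184,217), the blue look-alike at (137,246), and the fixture at (276,207) with its bridge at the upper end near (270,187). Next I'll enlarge both views.

```bash
cat > h.py <<'E'
import numpy as np,cv2
def ray(s,uv,z):
    """pixels -> world points on plane z"""
    K=np.array([[s["fx"],0,s["cx"]],[0,s["fy"],s["cy"]],[0,0,1.]]);R=np.array(s["R"]);t=np.array(s["t"])
    n=cv2.undistortPoints(np.float64(uv).reshape(-1,1,2),K,np.float64(s["dist_coeffs"])).reshape(-1,2)
    d=np.c_[n,np.ones(len(n))]@R; c=-R.T@t
    return c+d*((z-c[2])/d[:,2])[:,None]
def proj(s,P):
    K=np.array([[s["fx"],0,s["cx"]],[0,s["fy"],s["cy"]],[0,0,1.]])
    return cv2.projectPoints(np.float64(P).reshape(-1,1,3),cv2.Rodrigues(np.array(s["R"]))[0],np.float64(s["t"]),K,np.float64(s["dist_coeffs"]))[0].reshape(-1,2)
def crop(s,x,y,w,h,k):
    return cv2.resize(s["frame"][y:y+h,x:x+w,::-1],None,fx=k,fy=k,interpolation=cv2.INTER_CUBIC)
E
python3 - <<'E'
import pickle,cv2,numpy as np
from h import *
d=pickle.load(open("s0.pkl","rb"))
a=np.hstack([crop(d["top"],245,165,66,80,6),crop(d["scene"],230,142,66,80,6)])
cv2.imwrite("pics/c1.png",a)   # fixture: second half offset 396
b=np.hstack([crop(d["top"],160,190,48,52,8),crop(d["scene"],208,240,48,52,8)])
b=np.hstack([crop(d["top"],163,190,42,56,9),crop(d["scene"],208,238,42+22,56,6.0) if 0 else cv2.resize(crop(d["scene"],206,240,70,56,6),(420,336))[:, :] if 0 else crop(d["scene"],212,240,60,56,6)]) if 0 else b
cv2.imwrite("pics/c2.png",b)
for n in d:
    hsv=cv2.cvtColor(d[n]["frame"],cv2.COLOR_RGB2HSV)
    m=cv2.inRange(hsv,(14,110,90),(32,255,255))
    N,L,st,c=cv2.connectedComponentsWithStats(m)
    for i in range(1,N):
        if st[i,4]>150: print(n,st[i],c[i],cv2.minAreaRect(np.argwhere(L==i)[:,::-1].astype(np.float32)))
E
```

```text
scene [ 22   0  27  46 343] [35.28571429 20.35276968] ((36.32195281982422, 21.19756317138672), (50.496517181396484, 8.241477012634277), 65.224853515625)
scene [ 42   0  20  38 242] [51.6446281  16.88016529] ((51.97260284423828, 17.760272979736328), (40.26215744018555, 6.9054274559021), 69.44395446777344)
scene [110  41  42  31 255] [130.65882353  55.87843137] ((130.74000549316406, 55.820003509521484), (5.399999618530273, 49.0), 53.13010025024414)
scene [  0 115  55  46 461] [ 25.22125813 136.70065076] ((25.303844451904297, 136.31922912597656), (7.367288112640381, 69.02446746826172), 52.12501525878906)
scene [  55  139   72   57 1396] [ 88.30945559 163.08595989] ((90.8382568359375, 166.35906982421875), (67.45890045166016, 42.008277893066406), 27.824094772338867)
scene [ 215  247   53   48 1148] [242.60452962 270.81794425] ((241.44314575195312, 269.3349304199219), (50.33585739135742, 27.64771270751953), 38.990997314453125)
scene [  0 332  44  40 812] [ 17.6046798  353.69334975] ((16.34615707397461, 353.73077392578125), (51.30976867675781, 19.137157440185547), 33.6900634765625)
top [197  38  36  50 483] [212.46583851  52.12215321] ((214.16207885742188, 63.05517578125), (32.221649169921875, 49.57815170288086), 4.763641834259033)
top [ 73  77  14  58 500] [ 79.076 105.148] ((79.1644287109375, 105.467529296875), (9.215014457702637, 56.83127212524414), 5.5275397300720215)
top [ 66 172  12  42 358] [ 71.45810056 192.46927374] ((71.36947631835938, 192.45797729492188), (9.445698738098145, 40.776145935058594), 3.814074993133545)
top [ 61 253  11  41 294] [ 66.41496599 276.81632653] ((65.94281005859375, 272.8725891113281), (9.616655349731445, 40.131839752197266), 2.38594388961792)
```

View pics/c1.png

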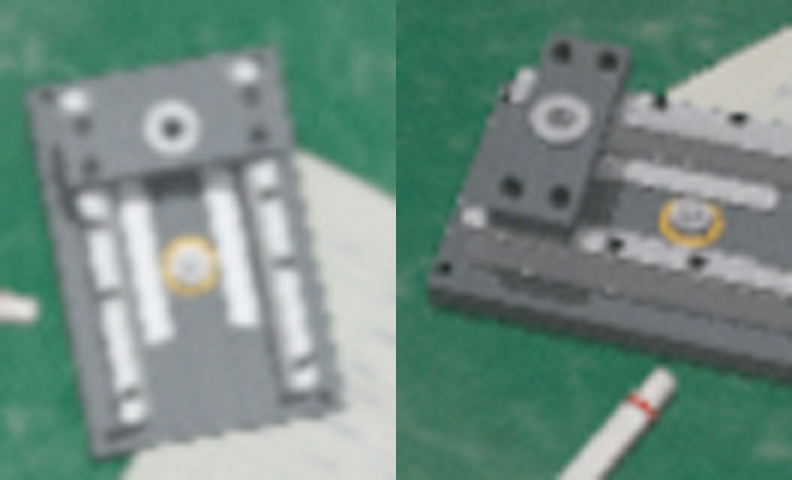

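View pics/c2.png

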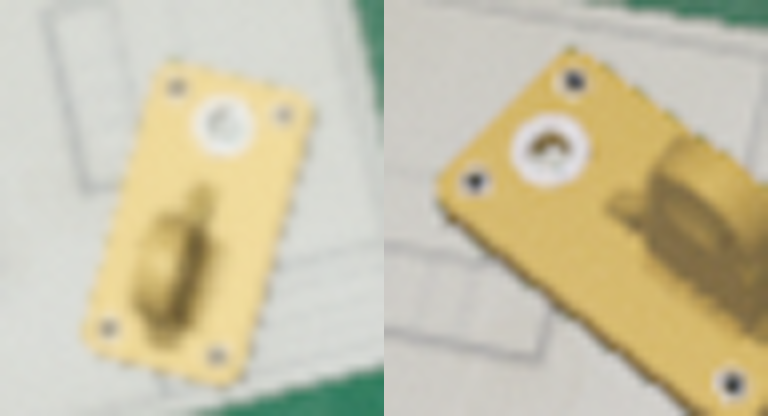

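The fixture crops show the bush at top-view crop (172,128) and the pin nose at (190,262), and in the scene crop at (162,117) and (294,212). The bracket crop shows four corner screws and the gauged hole. I'll compute poses from these.

```bash
python3 - <<'E'
import pickle,cv2,numpy as np
from h import *
d=pickle.load(open("s0.pkl","rb"));np.set_printoptions(precision=4,suppress=True)
f=lambda p,k,o:np.array(p)/k-0.5+0.5/k+np.array(o)
deg=lambda v:np.degrees(np.arctan2(v[1],v[0]))
T=d["top"];S=d["scene"]
for s,o,b,p in((T,(245,165),(172,128),(190,262)),(S,(230,142),(162,117),(294,212))):
    B=ray(s,f(b,6,o),.066)[0];P=ray(s,f(p,6,o),.028)[0]
    print("bush",B,"pin",P,"len",np.linalg.norm((B-P)[:2]),deg(B-P))
# rails (inner-face top, z .041) in the top view, by ends
q=ray(T,f([(128,412),(95,205),(304,380),(265,170)],6,(245,165)),.041);print("rails",deg(q[1]-q[0]),deg(q[3]-q[2]),q[[0,2]].mean(0),q[[1,3]].mean(0))
q=ray(T,f([(160,335),(130,190),(243,320),(216,180)],6,(245,165)),.019);print("strips",deg(q[1]-q[0]),deg(q[3]-q[2]), q[[0,2]].mean(0))
# base corners z .016
q=ray(T,f([(98,456),(342,404)],6,(245,165)),.016);print("base front",q.mean(0),deg(q[0]-q[1])-90,np.linalg.norm(q[0]-q[1]))
for s,o in((T,(160,190)),(S,(208,240))):
    hsv=cv2.cvtColor(s["frame"],cv2.COLOR_RGB2HSV);m=cv2.inRange(hsv,(14,70,80),(34,255,255))
    w=np.zeros_like(m);w[o[1]-10:o[1]+66,o[0]-10:o[0]+70]=1;m=m*w
    N,L,st,c=cv2.connectedComponentsWithStats(m);i=1+st[1:,4].argmax();print(st[i])
    pts=np.argwhere(L==i)[:,::-1]
    if s is T:
        W=ray(s,pts,.012)[:,:2];print("plate",cv2.minAreaRect((W*1000).astype(np.float32)))
q=ray(T,f([(176,88),(284,114),(108,328),(216,356),(222,124)],8,(160,190)),.012)
print("screws c",q[:4].mean(0),"yaw",deg(q[:2].mean(0)-q[2:4].mean(0)),"hole",q[4])
q=ray(S,f([(573-384,80),(474-384,181),(550-384,148)],8,(208,240)),.012);print("scene screws mid",q[:2].mean(0),deg(q[0]-q[1]),"hole",q[2])
print("top screws front mid",ray(T,f([(176,88),(284,114)],8,(160,190)),.012).mean(0))
E
```

```text
bush [ 0.6414 -0.0345  0.066 ] pin [ 0.5845 -0.0452  0.028 ] len 0.057888049916539355 10.668780497807742
bush [ 0.6404 -0.032   0.066 ] pin [ 0.5816 -0.0401  0.028 ] len 0.05930376334437244 7.847288509875701
rails 9.220997637177502 10.025810120621452 [ 0.5193 -0.0566  0.041 ] [ 0.6181 -0.0398  0.041 ]
strips 11.676858252514638 10.590901544925883 [ 0.5545 -0.0513  0.019 ]
base front [ 0.5059 -0.0604  0.016 ] 12.47259664258155 0.11882172482868324
[171 199  28  39 631]
plate ((557.3076782226562, 218.32484436035156), (58.42011642456055, 106.87366485595703), 76.28846740722656)
[ 215  246   53   49 1237]
screws c [0.5583 0.2186 0.012 ] yaw -13.7351789382022 hole [0.5936 0.2105 0.012 ]
scene screws mid [0.6002 0.209  0.012 ] -103.38572069172177 hole [0.5912 0.2107 0.012 ]
top screws front mid [0.6021 0.2079 0.012 ]
```

```bash
python3 - <<'E'
import pickle,cv2,numpy as np
from h import *
np.set_printoptions(precision=4,suppress=True)
d=pickle.load(open("s0.pkl","rb"));T=d["top"];S=d["scene"]
def comp(s,m,x,y,w,h):
    z=np.zeros_like(m);z[y:y+h,x:x+w]=m[y:y+h,x:x+w];N,L,st,c=cv2.connectedComponentsWithStats(z)
    i=1+st[1:,4].argmax();P=np.argwhere(L==i)[:,::-1].astype(np.float32);cv2.convexHull(P)
    H=cv2.convexHull(P);M=cv2.moments(H);print(st[i]);return np.array([M["m10"]/M["m00"],M["m01"]/M["m00"]])
def tri(a,b):
    A=[];y=[]
    for s,u in((T,a),(S,b)):
        p,q=ray(s,u,0.)[0],ray(s,u,.1)[0];v=(q-p)/np.linalg.norm(q-p);Q=np.eye(3)-np.outer(v,v);A.append(Q);y.append(Q@p)
    X,res,_,_=np.linalg.lstsq(np.vstack(A),np.hstack(y),rcond=None);return X,res**.5
def masks(s):
    g=cv2.cvtColor(s["frame"],cv2.COLOR_RGB2GRAY);h=cv2.cvtColor(s["frame"],cv2.COLOR_RGB2HSV)
    return (g>150).astype(np.uint8),cv2.inRange(h,(10,70,80),(34,255,255))
wt,ot=masks(T);ws,os_=masks(S)
b1,b2=comp(T,wt,267,180,14,14),comp(S,ws,250,155,16,14)
o1,o2=comp(T,ot,268,200,18,20),comp(S,os_,272,170,18,16)
print("bush",b1,b2,tri(b1,b2),ray(T,b1,.066),ray(S,b2,.066))
print("ring",o1,o2,tri(o1,o2),ray(T,o1,.016),ray(S,o2,.016))
from station import r
yaw=-13.6+180
c,s=np.cos(np.radians(-13.6)),np.sin(np.radians(-13.6))
g=np.array([.5575-.022*c,.2185-.022*s])
print(g,r.inverse_kinematics([*g,.29],[180,0,yaw]),r.inverse_kinematics([.583,-.043,.25],[180,0,190.3]))
r.reach([*g,.30],[180,0,yaw]);r.servo_line([*g,.203],speed=.12)
r.grab(25);print(r.sense()["opening"],r.sense()["contact_force"])
r.servo_line([*g,.303],speed=.12)
x=r.sense();print(x["opening"],x["contact_force"],x["clock"],x["tcp_pos"],x["orientation"])
E
```

```text
[268 181  11  11  90]
[253 158   9   7  43]
[273 211   8   3   9]
[274 176  11   7  31]
bush [273.     185.8135] [257.0758 161.1061] (array([ 0.6411, -0.0341,  0.064 ]), array([0.0015])) [[ 0.6417 -0.0338  0.066 ]] [[ 0.6393 -0.0325  0.066 ]]
ring [276.1587 211.8413] [278.7041 179.1224] (array([ 0.5794, -0.0454,  0.0136]), array([0.0043])) [[ 0.5761 -0.0457  0.016 ]] [[ 0.5818 -0.0433  0.016 ]]
[0.5361 0.2237] [ 19.291    2.7169  84.7414   0.      92.5417 -57.109 ] [  -7.5526    4.2801   87.2127    0.       88.5072 -107.8526]
0.013756096235267915 [ 0.0126  1.2273 -0.0357]
0.013897394492610297 [ 0.312  -0.1911 -3.5607] 5.1083 [0.5359 0.2236 0.3017] [-179.9341   -0.0961  166.3986]
```

Gripped (opening 13.9 mm). I'll carry it above the open end of the fixture and check alignment there.

```bash
python3 - <<'E'
from station import r
import numpy as np,cv2,pickle
from h import *
yaw=10.3;c,s=np.cos(np.radians(yaw)),np.sin(np.radians(yaw));pin=np.array([.583,-.043])
g=pin-.050*np.array([c,s])
r.reach([*g,.203+.075],[180,0,180+yaw]);r.wait(.3)
d={n:r.snapshot(n) for n in("top","scene")};pickle.dump(d,open("s1.pkl","wb"))
x=r.sense();print(x["clock"],x["tcp_pos"],x["orientation"],x["contact_force"])
a=np.hstack([crop(d["top"],245,165,66,90,6),crop(d["scene"],230,132,66,90,6)]);cv2.imwrite("pics/c3.png",a)
E
```

```text
6.5833 [ 0.53391836 -0.05140184  0.27804743] [-1.79999989e+02  5.71307479e-03 -1.69648605e+02] [ 0.24019821  0.16872435 -2.53233727]
```

View pics/c3.png

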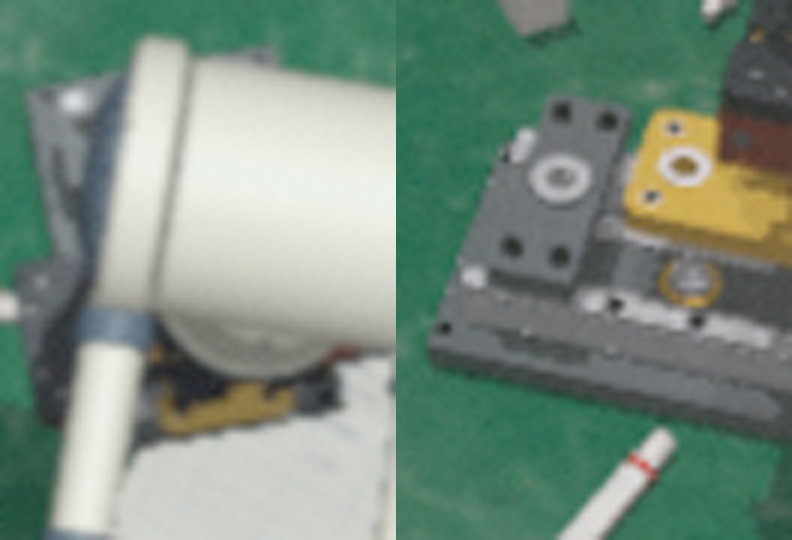

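The top view is blocked by the arm. The scene view shows the held bracket upright and parallel to the fixture, with its gauged hole at crop (288,165) and the bush at (162,177).

```bash
python3 - <<'E'
import pickle,numpy as np
from h import *
np.set_printoptions(precision=4,suppress=True)
S=pickle.load(open("s1.pkl","rb"))["scene"]
f=lambda p:np.array(p)/6-0.5+0.5/6+np.array((230,132))
yaw=np.radians(10.35);u=np.array([np.cos(yaw),np.sin(yaw)])
tcp=np.array([.5339,-.0514])
print("hole",ray(S,f((288,165)),.087),"FK",tcp+.058*u)
q=ray(S,f([(674-396,129),(652-396,196)]),.087);print("screws mid",q.mean(0),np.degrees(np.arctan2(*(q[0]-q[1])[1::-1]))+90,"FK",tcp+.067*u)
print("bush",ray(S,f((163,177)),.066),"pin",ray(S,f((294,270)),.028))
# rails: near(left) rail top inner edge & bridge long edges, scene
q=ray(S,f([(630-396,104),(580-396,276),(552-396,97),(487-396,258)]),.061)
print("bridge edges yaw",[np.degrees(np.arctan2(*(q[i+1]-q[i])[1::-1]))-90 for i in(0,2)],q)
E
```

```text
hole [[ 0.5896 -0.0426  0.087 ]] FK [ 0.591 -0.041]
screws mid [ 0.5978 -0.0403  0.087 ] 10.607771356026106 FK [ 0.5998 -0.0394]
bush [[ 0.64   -0.0322  0.066 ]] pin [[ 0.5821 -0.0411  0.028 ]]
bridge edges yaw [np.float64(12.867230132028283), np.float64(9.909829632497619)] [[ 0.6333 -0.0892  0.061 ]
 [ 0.6109  0.009   0.061 ]
 [ 0.6652 -0.078   0.061 ]
 [ 0.6485  0.0171  0.061 ]]
```

```bash
cat > m.py <<'E'
import numpy as np
from station import r
YAW=10.6
a=np.radians(YAW);u=np.array([np.cos(a),np.sin(a)]);v=np.array([-u[1],u[0]])
SEAT=np.array([.584,-.0415])
def go(x,y,z,speed=.05,yaw=YAW):
    """dowel at fixture x,y (mm), plate underside z mm above table"""
    p=SEAT+(x*u+y*v)/1000
    r.servo_line([*p,.203+z/1000],[180,0,180+yaw],speed=speed);st()
def st():
    s=r.sense();F=s["contact_force"];d=s["tcp_pos"][:2]-SEAT
    print("t%.2f x%.2f y%.2f z%.2f Fu%.1f Fv%.1f Fz%.1f Mz%.2f yaw%.2f op%.4f"%(s["clock"],1e3*d@u,1e3*d@v,1e3*(s["tcp_pos"][2]-.203),F[:2]@u,F[:2]@v,F[2],s["torque"][2],s["orientation"][2]%360-180,s["opening"]))
E
python3 - <<'E'
from m import *
go(-50,0,75);go(-50,0,45);go(-50,0,38,.03);go(-50,0,32.5,.03)
r.wait(.2);st()
E
```

```text
t6.83 x-49.91 y0.10 z75.01 Fu0.2 Fv0.2 Fz-2.5 Mz-0.00 yaw10.61 op0.0140
t7.58 x-49.94 y-0.03 z45.13 Fu0.1 Fv0.6 Fz-3.1 Mz-0.02 yaw10.60 op0.0141
t7.97 x-50.08 y0.04 z37.68 Fu-0.8 Fv0.9 Fz-3.2 Mz-0.04 yaw10.60 op0.0138
t8.30 x-50.11 y-0.00 z32.10 Fu-0.1 Fv0.1 Fz-2.3 Mz-0.03 yaw10.60 op0.0145
t8.50 x-50.01 y-0.02 z32.60 Fu-0.9 Fv0.5 Fz-4.1 Mz-0.02 yaw10.60 op0.0138
```

Down between the rails with no contact. I'll feel for the rails on both sides to centre it.

```bash
python3 - <<'E'
from m import *
for y in(1,1.7,2.4,0,-1,-1.7,-2.4,0): go(-50,y,32.5,.02)
E
```

```text
t8.75 x-50.01 y0.45 z32.64 Fu-0.7 Fv-5.6 Fz-4.5 Mz0.06 yaw10.58 op0.0138
t9.00 x-50.04 y0.72 z32.69 Fu0.7 Fv-7.7 Fz-2.7 Mz0.14 yaw10.56 op0.0139
t9.25 x-50.05 y1.01 z32.75 Fu0.1 Fv-9.9 Fz-5.4 Mz0.09 yaw10.54 op0.0139
t9.52 x-49.99 y0.01 z32.58 Fu0.3 Fv-3.0 Fz-2.7 Mz0.10 yaw10.59 op0.0137
t9.77 x-49.96 y-0.63 z32.42 Fu-1.2 Fv0.4 Fz-2.6 Mz0.02 yaw10.62 op0.0139
t10.02 x-49.99 y-1.59 z32.46 Fu-0.4 Fv-0.3 Fz-3.5 Mz-0.00 yaw10.61 op0.0138
t10.27 x-50.00 y-2.42 z32.49 Fu0.2 Fv-0.4 Fz-2.8 Mz-0.02 yaw10.60 op0.0138
t10.53 x-50.00 y0.06 z32.50 Fu0.3 Fv-1.0 Fz-3.7 Mz0.02 yaw10.61 op0.0138
```

```bash
python3 - <<'E'
from m import *
for y in(-3.2,-3.9,-4.6,-1.9): go(-50,y,32.5,.02)
go(-35,-1.9,32.5);go(-15,-1.9,32.5)
r.wait(.2);st()
for y in (-.3,.5,-1.9,-3.5,-4.3,-1.9): go(-15,y,32.5,.02)
E
```

```text
t10.84 x-50.00 y-3.30 z32.46 Fu-1.2 Fv-0.2 Fz-3.6 Mz-0.05 yaw10.59 op0.0135
t11.09 x-50.00 y-3.83 z32.47 Fu-0.5 Fv1.2 Fz-2.6 Mz0.09 yaw10.60 op0.0137
t11.34 x-50.02 y-4.19 z32.50 Fu-1.5 Fv3.5 Fz-2.5 Mz0.19 yaw10.63 op0.0139
t11.62 x-49.99 y-2.07 z32.52 Fu0.4 Fv-0.2 Fz-3.5 Mz0.03 yaw10.59 op0.0139
t12.07 x-34.71 y-1.93 z32.33 Fu-0.5 Fv0.4 Fz-3.2 Mz0.02 yaw10.61 op0.0138
t12.62 x-14.84 y-1.86 z32.34 Fu-0.4 Fv0.3 Fz-3.0 Mz0.01 yaw10.61 op0.0137
t12.82 x-15.15 y-1.92 z32.46 Fu-0.2 Fv-0.8 Fz-3.6 Mz0.08 yaw10.60 op0.0136
t13.07 x-15.07 y-0.21 z32.58 Fu-0.7 Fv1.0 Fz-3.4 Mz0.02 yaw10.60 op0.0141
t13.32 x-15.04 y0.34 z32.56 Fu-0.6 Fv-1.0 Fz-3.3 Mz0.04 yaw10.60 op0.0138
t13.59 x-14.99 y-1.95 z32.47 Fu0.2 Fv0.3 Fz-3.6 Mz0.05 yaw10.59 op0.0139
t13.84 x-15.00 y-3.54 z32.47 Fu-0.6 Fv-0.9 Fz-3.8 Mz0.02 yaw10.60 op0.0140
t14.09 x-14.99 y-3.94 z32.52 Fu0.0 Fv2.5 Fz-2.1 Mz0.15 yaw10.63 op0.0142
t14.36 x-14.98 y-1.98 z32.50 Fu-0.5 Fv0.4 Fz-2.6 Mz-0.01 yaw10.59 op0.0141
```

The rails are centred at y≈-1.7 with 4.1 mm of free play, so the yaw is good. Next I'll slide over the pin and feel downwards.

```bash
python3 - <<'E'
from m import *
Y=-1.65
go(-6,Y,32,.04); go(-.5,Y,31,.03)
for z in(29,27.5,26,24.5): go(-.5,Y,z,.02)
r.wait(.2);st()
E
```

```text
t14.73 x-5.76 y-1.70 z31.84 Fu-0.2 Fv0.1 Fz-3.2 Mz-0.07 yaw10.60 op0.0139
t15.07 x-0.38 y-1.64 z30.86 Fu-0.4 Fv0.2 Fz-3.1 Mz0.02 yaw10.60 op0.0141
t15.32 x-0.63 y-1.63 z28.74 Fu0.1 Fv0.1 Fz-3.6 Mz-0.05 yaw10.60 op0.0141
t15.57 x-0.58 y-1.66 z27.36 Fu0.3 Fv-0.4 Fz-2.9 Mz0.01 yaw10.60 op0.0141
t15.82 x-0.55 y-1.64 z25.84 Fu-0.2 Fv-0.3 Fz-3.1 Mz0.01 yaw10.60 op0.0138
t16.07 x-0.55 y-1.65 z24.33 Fu0.2 Fv0.5 Fz-2.1 Mz0.01 yaw10.60 op0.0139
t16.27 x-0.48 y-1.66 z24.55 Fu-0.4 Fv0.1 Fz-3.6 Mz0.00 yaw10.60 op0.0139
```

No load 3.5 mm below the pin tip, so the nose is in the hole. I'll probe the x play, centre, then press.

```bash
python3 - <<'E'
from m import *
Y=-1.65
for x in(.7,1.6,-.5,-1.6,-2.4,-.5): go(x,Y,24,.02)
E
```

```text
t16.52 x0.77 y-1.65 z24.00 Fu0.7 Fv0.5 Fz-2.9 Mz0.00 yaw10.60 op0.0138
t16.77 x1.50 y-1.65 z23.92 Fu-1.0 Fv0.3 Fz-2.6 Mz-0.03 yaw10.60 op0.0142
t17.02 x-0.52 y-1.65 z24.07 Fu0.6 Fv-0.3 Fz-2.2 Mz0.01 yaw10.60 op0.0139
t17.27 x-1.46 y-1.64 z24.13 Fu1.7 Fv-0.4 Fz-3.6 Mz0.01 yaw10.60 op0.0140
t17.52 x-1.97 y-1.59 z24.23 Fu5.1 Fv0.0 Fz-4.7 Mz0.01 yaw10.61 op0.0144
t17.77 x-0.74 y-1.66 z23.80 Fu-0.1 Fv0.1 Fz-3.2 Mz-0.01 yaw10.60 op0.0139
```

```bash
python3 - <<'E'
from m import *
Y=-1.65
for z in(22.5,21,20,19,18,17): go(0,Y,z,.02)
r.wait(.2);st()
E
```

```text
t18.02 x-0.13 y-1.71 z22.99 Fu-2.2 Fv0.5 Fz1.5 Mz0.06 yaw10.60 op0.0137
t18.27 x-0.11 y-1.73 z21.52 Fu-3.7 Fv-0.1 Fz4.3 Mz-0.01 yaw10.59 op0.0139
t18.52 x-0.06 y-1.71 z20.27 Fu-3.8 Fv0.3 Fz5.3 Mz0.03 yaw10.60 op0.0141
t18.77 x-0.06 y-1.72 z19.34 Fu-4.5 Fv-0.1 Fz6.0 Mz-0.02 yaw10.60 op0.0141
t19.02 x-0.09 y-1.70 z19.01 Fu-5.2 Fv-0.2 Fz8.9 Mz0.02 yaw10.60 op0.0138
t19.27 x-0.15 y-1.71 z18.99 Fu-9.4 Fv1.5 Fz12.5 Mz0.06 yaw10.60 op0.0139
t19.48 x-0.14 y-1.69 z18.99 Fu-10.0 Fv0.5 Fz13.0 Mz0.07 yaw10.60 op0.0138
```

It bottoms out at z=19.0, which is flat on the strips. I'll relieve the 10 N along x, press a bit more and check with a picture.

```bash
python3 - <<'E'
from m import *
import cv2
from h import *
Y=-1.65
go(-.6,Y,17,.02);go(-1.2,Y,16.5,.02);r.wait(.3);st()
print(r.sense()["orientation"],r.sense()["torque"])
s=r.snapshot("scene");cv2.imwrite("pics/c4.png",crop(s,215,110,100,75,8))
E
```

```text
t19.73 x-0.40 y-1.69 z18.99 Fu-5.7 Fv1.3 Fz10.8 Mz-0.01 yaw10.60 op0.0141
t19.98 x-0.71 y-1.65 z18.98 Fu-4.5 Fv0.7 Fz12.9 Mz0.06 yaw10.60 op0.0134
t20.27 x-0.69 y-1.66 z18.99 Fu-4.9 Fv1.0 Fz11.9 Mz0.02 yaw10.61 op0.0139
[-179.96177452    0.18861584 -169.39286718] [0.10615173 1.23274912 0.01553526]
```

View pics/c4.png

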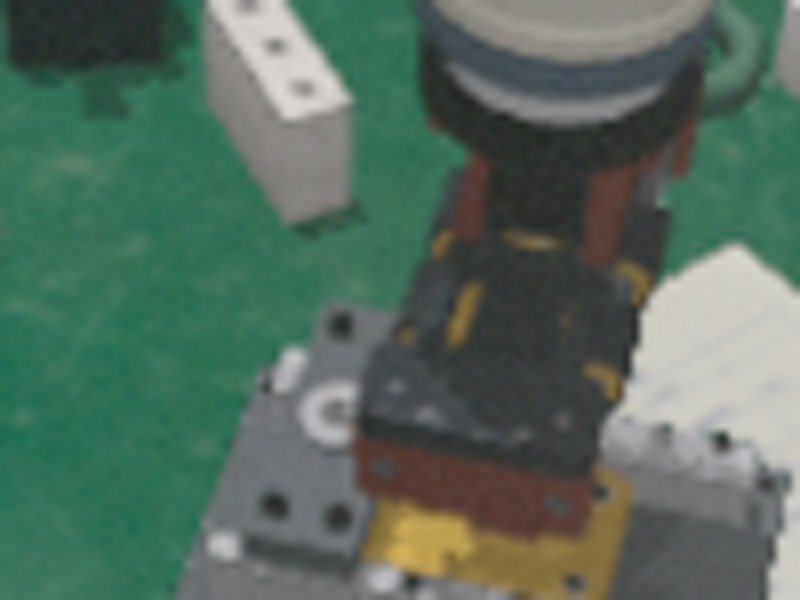

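The picture shows the plate in under the bridge and lying flat between the rails, with the lug in the fingers. The fingers stay clear of the bridge and the setting block is untouched.

```bash
python3 - <<'E'
from m import *
r.wait(.3);st();r.hand_in();st()
E
```

```text
t20.62 x-0.70 y-1.67 z19.01 Fu-4.5 Fv1.6 Fz12.8 Mz0.00 yaw10.61 op0.0134
the job is handed in; nothing more can be done
the job is handed in; nothing more can be done
```

I gripped the gold bracket by its lug at about 25 N and lowered it between the rails. I centred it by feeling both rails (about ±2 mm of play), then slid it in under the bridge onto the pin. It was pressed flat and handed in at about 20.6 s, still gripped and pressed.

**Final checks**
- **Height:** the underside stopped at 19.0 mm, level with the rest strips. It stayed there as I commanded up to 2.5 mm lower.
- **Force:** the sensor read +12.8 N upward, against about −3 N when the bracket hung free.
- **Tilt:** the tool was within about 0.2° (0.003 rad) of vertical.
- **Picture:** the last one shows the plate under the bridge, with the fingers clear of it.

**What was not confirmed**
- **Position along the slide:** a sideways force of about 4.5 N remained. The pin hole is probably against one side of the roughly 1 mm of play around the pin. The two cameras disagreed by 2–5 mm on the pin and bush, so I relied on feel there.
- **Hidden parts:** I could not see the pin travel or the gauged hole under the bush. I inferred both from the height and the forces.
- **Bystanders:** I did not measure them afterwards. I never worked near them and felt no unexpected contact.

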